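Felt-polish the rim of an oval glass blank on a weight-driven rotator

TASK

Lift the felt stick out of the rotator's stop socket, which lets the weight-driven turntable go, and while the oval glass blank turns by itself press the felt from the robot's side against its rim, following the rim in and out so that the contact force stays between 2 and 5 N without a break for 10 seconds of turning (aim at 3.2 N, which pushes the sprung carriage back about 21 mm). Work gently: never more than 10 N, never push the carriage to its rear stop, do not stall the table, and keep the fingers off the glass. Then stand the stick upright near the middle of the cork pad, let go of it, and leave the jar, the pot and the marver where they are.

Things in the scene. Friction and masses are not known exactly. Their poses are not given: they have to be found in the camera images.
- rotator: Blue fixed bed. Origin on the bench, below the turntable axis when the carriage is home. Its +x axis is the way the sprung carriage gives (roughly away from the robot), z up. Bed 450 mm along x (-120 to +330), 150 mm along y, 12 mm high, end blocks 30 mm high. Stay more than 55 mm above the bench over the bed: the stop arm sweeps below.
- carriage (a joint): Travel of the sprung carriage along the rotator's +x, m: 0 home (front stop), 0.09 rear stop. It carries turntable, glass and drive weight, nominally 5.7 kg in all, on a 150 N/m spring without preload and a weak 12 N s/m damper (let go, it swings, period 1.2 s). The pressing force along +x is about 150 N/m times this value.
- turntable (a joint): Turntable angle, rad, anticlockwise from above: 0 at the start, end stop at 9. The drive weight turns it with nominally 0.55 N m, constant; the bearing grease drags 1.4 N m s/rad, so free it turns at about 0.4 rad/s, 0.26 to 0.53 by hidden weight; pressing on the oval's flanks brakes or drives it. It is not turned back.
- glass_blank: Pale blue oval glass slab on the turntable; origin on the axis at its underside, 70 mm above the bench; moves with carriage and turntable, x along the rotator's x at angle 0. Outline: rectangle 76 (x) x 140 (y) mm plus half-discs of radius 70 mm centred at x = +-38 mm. Rim 70 to 94 mm above the bench. Clamp bar and black nut on top reach 118 mm. Felt friction about 0.2.
- felt_stick: Polishing stick, upright, 115 mm tall, 0.12 kg; origin at the centre of its foot, z up along it. White round felt 32 mm in diameter from 0 to 60 mm, brass collar to 65 mm, dark wooden square handle 24 x 24 mm from 65 to 115 mm, sides along the stick's x and y (within 0.15 rad of the rotator's at the start). Its foot stands on the bench in the stop socket.
- cork_pad: Cork pad fixed on the bench, 120 x 120 mm and 6 mm thick; origin at the centre of its underside.
- jar: Bystander: glass jar with steel lid, 72 mm in diameter, 85 mm tall; origin under its centre.
- pot: Bystander: small white pot, 44 mm in diameter, 60 mm tall; origin under its centre.
- marver: Bystander: grooved black graphite marver block, 90 x 60 x 24 mm; origin under its centre.
- socket (a point): Centre of the mouth of the stop socket, 30 mm above the bench, at (+23.5, -135) mm in the rotator's frame: a blue block 64 x 64 x 30 mm with a 34 mm round hole down to the bench, greased, where the felt stick stands at the start, with 1 mm play.
- stop_arm (a point): Tip of the red stop arm under the turntable, 150 mm from the axis; arm 14 mm wide, 38 to 50 mm above the bench, turns with the turntable, points along the rotator's -y at angle 0. There it leans on the stick in the socket (about 3 to 5.5 N sideways, towards the rotator's +x), which alone holds the turntable still.
- weight_top (a point): Top centre of the brass drive weight (70 mm in diameter, 80 mm tall, nominally 3 kg) in the 302 mm high column that rides on the carriage 200 mm behind the turntable axis; 285 mm above the bench at the start; geared to the turntable, it sinks 18 mm per radian. Leave it alone.
Things that resemble listed ones, but are neither listed nor needed, are in the scene too. There is more than one size of the felt_stick; the one meant has the size given above. There is more than one size of the cork_pad; the one meant has the size given above.

How it is judged:
By the outcome, as a careful person would: the job done as asked, in the order asked, and still so for the second after the job is handed in, with the robot touching nothing.
It also fails if it takes over 72 s, if anything falls off the work surface, if the arm or the gripper's body presses on something with over 40 N, if the wrist force passes 120 N, or if a joint passes its speed limit or range.

ROBOT

A 6-joint arm with a two-finger parallel gripper is mounted at the origin on the work surface. World frame = base frame: x ahead of the robot, y to its left, z up, the work surface at z = 0. Lengths are in m, angles in rad, forces in N, time in s.
With the tool pointing down it reaches from about 0.3 to 0.85 m from the base axis. Payload 4.2 kg.
Tool frame: the origin (TCP) lies on the front face of the gripper's body, between the roots of the fingers; the fingertips stand 78 mm ahead of it and the grasp point (between the pads) lies 60 mm ahead of it; z points along the fingers, y is the line along which they close (so a half turn about z gives the same grasp; the last joint's range is limited). The gripper opens to 91 mm and grips with 3 to 60 N. Pads are 32 mm wide; open, the fingers measure 118 mm over their backs; the gripper's body (76 mm by 178 mm) begins 60 mm behind the grasp point.
Start: joints at [-1.227, 0.32, 1.565, -0, 1.257, -0.02], TCP at [0.205, -0.537, 0.292] pointing down, gripper open.
Joint ranges: [-3.11, 3.11], [-0.84, 2.01], [0.21, 2.61], [-1.34, 4.49], [0.05, 2.63], [-2.56, 2.56]. Speed limits (rad/s): [2.57, 2.57, 3.14, 3.14, 3.14, 3.14].

INTERFACE

Orientations are given as a unit quaternion [w, x, y, z].
In Python, from cell import status, capture, camera_params, sign_off gives the robot as it stands.
- The arm moves only by the tool drive_tool, never from a script. Its argument "steps" is a list that holds one entry, the list of rows, each a list of 4 numbers: the shift along the tool's x, y, z scaled (see below), then the turn about the tool's z scaled (see below). A call has exactly 10 rows; each row shifts and turns the commanded pose from where the row before left it, along the tool's axes as they then stand; what a row does not reach is not made up. The controller multiplies each number of a shift by 40 mm and each number of a turn by 8 degrees. A row lasts 1/8 s, in which the tool goes at most 62.5 mm and 10.7 degrees, less where a joint would pass 70% of its speed; a pose out of reach is approached as far as the arm can. A call with a number of a shift or a turn outside -1 to 1 is refused whole. A call with a gripper value outside its range is refused whole. "claw" is the closure, from -1 (fully open) to 1 (shut), set as the call begins (left out, the last holds). The fingers move at their own pace and stop on an object; "grip_force" is the grip in N (left out, the last holds). Time passes only in rows, so rows that do not move let the fingers close, or fill a call up. It gives the time, the measured TCP pose, the force, the opening and the grip force at its end, in the units of the state.
- status.read_state(): the state, without advancing time (a new reading comes with each control period).
- capture(name): name is "side" or "top"; returns the picture (400x640x3 uint8, red, green, blue); there is no depth.
- camera_params(name): a dict with "K" (3x3 intrinsics, pixels), "xyz" and "orientation" of the camera in the world. Camera axes: x right, y down, z forward; pixel columns grow to the right and rows downward; lengths in m; the calibration is good to about 2 mm. A picture is of the moment at which its call begins. camera_params takes no time and is no camera call.
- sign_off(): hands the job in; it is judged then, once.
The state is a dict: "time_s": time; "q": joint angles; "joint_vel": joint speeds; "effort": joint torques, N m; "tcp_pos": TCP position; "tool_rot": TCP orientation; "contact_force": force on the tool from outside, world axes, zero at the start; "moment": the same for the moment, N m; "grip_width": finger opening in m; "gripper_force": force on a finger pad.
Only numpy, scipy, OpenCV 4.12 (cv2) and the standard library are available. Lean on these libraries where they do the work, as an engineer would, in place of code of your own. Each camera call takes 0.05 s, during which the arm holds its last target. There are 200 camera calls.

## Working session

There is one attempt and no reset: what is moved stays moved. The work goes in short steps, Python scripts to look and compute and a tool call to move; the robot and the scene stay as the last step left them, time stands still between calls to the robot, and variables do not carry over. Pictures are saved under pics/ and viewed, at most 10 in all, crops included, and the job is handed in when it is done.

Besides the shell and the picture viewer there is one more tool, called after "Request:" as name([rows], argument=value, ...), one row to a line, values as JSON. drive_tool: Moves the arm, as the interface text tells. Its arguments: {"type":"object","properties":{"steps":{"type":"array"},"claw":{"type":"number"},"grip_force":{"type":"number"}},"required":["steps"]}

```bash
ls; mkdir -p pics
python3 - <<'E'
from cell import status,capture,camera_params
import cv2
print(status.read_state())
for n in("side","top"):
    print(n,camera_params(n)); cv2.imwrite(f"pics/{n}0.png",capture(n)[:,:,::-1])
E
```

```text
pics
{'time_s': 0.0, 'q': array([-1.22700113e+00,  3.20262368e-01,  1.56568950e+00, -1.30266255e-05,
        1.25742929e+00, -1.99869769e-02]), 'joint_vel': array([ 0.00070741, -0.00025976, -0.0012925 ,  0.00030029,  0.00031767,
        0.00077406]), 'effort': array([ 2.33266646e-04, -4.12467706e+01, -2.31970328e+01,  7.26854475e-02,
        4.55508241e-02, -1.28450920e-04]), 'tcp_pos': array([ 0.204466  , -0.53700495,  0.29143308]), 'tool_rot': array([-8.81560311e-04,  9.83502616e-01,  1.80891692e-01, -1.50264966e-04]), 'contact_force': array([-0.19819941,  0.3258482 ,  0.28809452]), 'moment': array([-0.04137874, -0.01175168, -0.01084149]), 'gripper_force': 0.0, 'grip_width': 0.09135645997003437}
side {'K': array([[361.50248925,   0.        , 321.68356586],
       [  0.        , 361.50248925, 194.55747321],
       [  0.        ,   0.        ,   1.        ]]), 'xyz': array([ 0.37002323, -0.63487569,  0.89308045]), 'orientation': array([-0.37126544,  0.92415501, -0.07977211,  0.04166404])}
top {'K': array([[471.05996403,   0.        , 326.12050231],
       [  0.        , 471.05996403, 197.490305  ],
       [  0.        ,   0.        ,   1.        ]]), 'xyz': array([0.20922636, 0.07577256, 1.68120058]), 'orientation': array([-0.07105484,  0.70381925, -0.70343634,  0.06904329])}
```

View pics/top0.png

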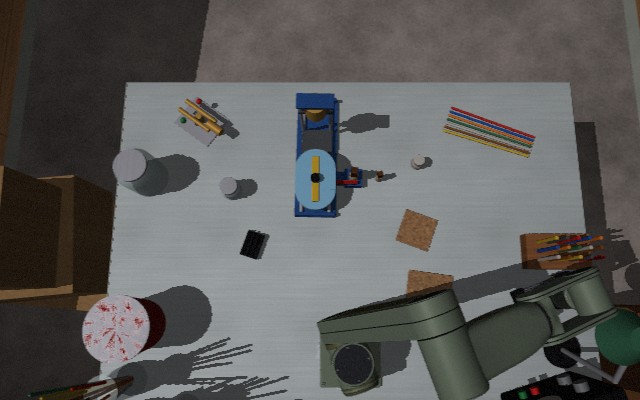

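View pics/side0.png

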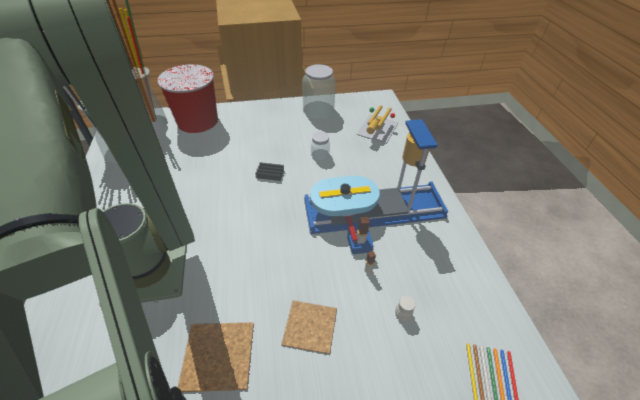

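The top view shows the rotator with the glass at (316,179). There are two stick candidates: one in the blue socket at (352,177) and one free-standing at (379,176). There are two cork pads, at (417,230) and (430,283). The side view shows the same sticks at (363,232) and (371,262), and the pads at (311,327) and (219,356). Next I measure them.

```bash
cat > h.py <<'E'
import numpy as np, cv2
from scipy.spatial.transform import Rotation as R
from cell import status,capture,camera_params
def rot(q): return R.from_quat([q[1],q[2],q[3],q[0]]).as_matrix()
P={n:camera_params(n) for n in("side","top")}
def cast(n,uv,z):
    p=P[n]; uv=np.atleast_2d(np.array(uv,float))
    d=np.c_[(uv-p["K"][:2,2])/p["K"][0,0],np.ones(len(uv))]@rot(p["orientation"]).T
    return p["xyz"]+d*((z-p["xyz"][2])/d[:,2:3])
def proj(n,X):
    p=P[n]; c=(np.atleast_2d(X)-p["xyz"])@rot(p["orientation"])
    return c[:,:2]/c[:,2:]*p["K"][0,0]+p["K"][:2,2]
def blobs(m,amin):
    cs,_=cv2.findContours(m.astype(np.uint8)*255,cv2.RETR_EXTERNAL,cv2.CHAIN_APPROX_NONE)
    return sorted([c[:,0] for c in cs if cv2.contourArea(c)>=amin],key=lambda c:-cv2.contourArea(c.astype(np.int32)))
def hsv(im): return cv2.cvtColor(im,cv2.COLOR_RGB2HSV).astype(int)
E
python3 - <<'E'
from h import *
for n in("top","side"):
    im=cv2.imread(f"pics/{n}0.png")[:,:,::-1].copy(); H=hsv(im);h,s,v=H[...,0],H[...,1],H[...,2]
    for nm,m,z,a in (("cork",(h>5)&(h<20)&(s>90)&(v>120),.006,200),("glass",(h>90)&(h<112)&(s>60)&(s<175)&(v>150),.094,200),("blue",(h>100)&(h<125)&(s>170)&(v>60),.012,150),("wood",(h<20)&(s>60)&(v<140)&(v>30),.115,20)):
        for c in blobs(m,a):
            if nm=="wood" and (len(c)>100): continue
            X=cast(n,c,z)[:,:2]*1000; r=cv2.minAreaRect(X.astype(np.float32))
            px=c.mean(0)
            if 150<px[0]<500 and px[1]>80: print(n,nm,px.round(1),"ctr",np.round(r[0],1),"size",np.round(r[1],1),"ang",round(r[2],1))
A=cv2.imread("pics/side0.png")[200:290,310:410]; B=cv2.imread("pics/top0.png")[155:200,335:400]
A=cv2.resize(A,None,fx=4,fy=4,interpolation=2);B=cv2.resize(B,(400,277),interpolation=2);B=cv2.copyMakeBorder(B,0,360-277,0,0,0)
cv2.imwrite("pics/crop1.png",np.hstack([A,B]))
E
```

```text
top glass [315.2 179.3] ctr [596.9 121. ] size [210.3 135.9] ang 0.0
top blue [320.1 103.8] ctr [890.5 118.3] size [152.3 111.4] ang 88.1
top blue [312.  211.7] ctr [502.4 121.1] size [148.3  54.9] ang 85.2
top wood [315.7 113.9] ctr [819.9 121.3] size [77.5 44.4] ang 84.9
top wood [345.7 181.4] ctr [579.9  12.5] size [10.5 68.4] ang 0.0
top wood [353.2 172.9] ctr [611.6 -13.4] size [24. 39.] ang 89.3
top wood [379.4 175.1] ctr [ 604.6 -102.3] size [17.1 24.9] ang 88.8
side cork [461.3  99.1] ctr [1164.2  521.2] size [ 882.4 1192.2] ang 0.0
side cork [310.  327.2] ctr [ 426.8 -245.3] size [115.8 114.9] ang 69.8
side cork [493.8  88.9] ctr [1392.7  649.2] size [595.6 668.3] ang 89.7
side cork [238.7 351.6] ctr [ 235.5 -282.8] size [151.2  78.4] ang 82.5
side cork [189.1 369.9] ctr [ 126.5 -298. ] size [ 44.5 120. ] ang 16.1
side cork [220.6  82.2] ctr [ 192.8 1022.6] size [ 78.1 357.2] ang 6.3
side glass [333.4 199. ] ctr [568.1 109.2] size [261.2 158.4] ang 15.5
side glass [420.9 132.5] ctr [940.5 378.2] size [157.3  63.4] ang 89.0
side glass [424.1 201.6] ctr [816.8  44.4] size [65.5 78.8] ang 88.3
side wood [411.  153.8] ctr [850.7 240.3] size [111.3  49.4] ang 70.7
side wood [364.4 219.8] ctr [617.6 -18. ] size [21.9 20.3] ang 80.6
side wood [371.1 253.7] ctr [ 605.9 -131.3] size [14.7 15.3] ang 26.3
```

View pics/crop1.png

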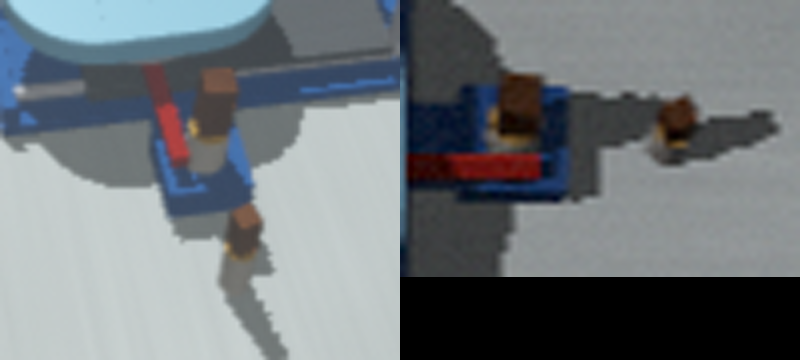

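The crop shows the stick in the socket with a handle about 22 mm wide, and a thinner, shorter one (about 15 mm) standing free beside it. The meant stick is the one in the socket, side pixel (364,220): its handle fits 24 mm and the stop arm leans on it. The meant pad is the one at side pixel (310,327), about 116 mm across. The other pad is about 150 mm.

One more measurement for the rotator frame, and the first move at the same time isn't possible, so I measure first.

```bash
cat >> h.py <<'E'
def bar(im):  # yellow clamp bar in side view -> pixel contour points
    H=hsv(im);h,s,v=H[...,0],H[...,1],H[...,2]
    m=(h>19)&(h<32)&(s>150)&(v>110); m[:150]=0; m[250:]=0; m[:,:270]=0; m[:,400:]=0
    return m
def nut(im):
    m=(im.max(2)<60); m[:150]=0; m[225:]=0; m[:,:300]=0; m[:,410:]=0
    return m
E
python3 - <<'E'
from h import *
im=cv2.imread("pics/side0.png")[:,:,::-1].copy(); tp=cv2.imread("pics/top0.png")[:,:,::-1].copy()
for n,i in(("side",im),("top",tp)):
    H=hsv(i);h,s,v=H[...,0],H[...,1],H[...,2]
    y=(h>19)&(h<32)&(s>150)&(v>110)
    if n=="top": y[:140]=0;y[220:]=0;y[:,:290]=0;y[:,340:]=0
    else: y=bar(i)
    uv=np.argwhere(y)[:,::-1]; X=cast(n,uv,.104)[:,:2]*1000
    r=cv2.minAreaRect(X.astype(np.float32)); e=np.linalg.svd(X-X.mean(0),full_matrices=False)[2][0]
    print(n,"bar",len(uv),np.round(r[0],1),np.round(r[1],1),"ang",np.degrees(np.arctan2(e[1]/e[0],1)).round(2))
    dk=(i.max(2)<60)
    box=(160,215,300,400) if n=="side" else (165,195,300,332)
    w=np.zeros_like(dk);w[box[0]:box[1],box[2]:box[3]]=1
    for c in blobs(dk&w,8): 
        uvc=c.mean(0); print(n,"dark",uvc.round(1),len(c),(cast(n,uvc,.112)*1000).round(1))
# bed edges in top: blue mask extreme columns per row
H=hsv(tp);b=(H[...,0]>100)&(H[...,0]<125)&(H[...,1]>150)&(H[...,2]>40)
L=[];Rr=[]
for row in range(112,212,2):
    c=np.where(b[row,285:345])[0]+285
    if len(c) and not 145<row<211: L.append((c[0],row));Rr.append((c[-1]+1,row))
for q in(L,Rr):
    X=cast("top",q,.012)[:,:2]*1000; print(np.c_[X.round(0),q][::2].tolist()[:14])
E
```

```text
side bar 193 [591.4 111.6] [ 20.6 152.2] ang -0.16
top bar 223 [595.6 118.9] [155.9  20.8] ang -0.72
top dark [315.2 177.3] 27 [[595.5 117.9 112. ]]
[[872.0, 51.0, 334.0, 112.0], [856.0, 186.0, 298.0, 116.0], [840.0, 186.0, 298.0, 120.0], [825.0, 186.0, 298.0, 124.0], [809.0, 186.0, 298.0, 128.0], [793.0, 185.0, 298.0, 132.0], [778.0, 185.0, 298.0, 136.0], [762.0, 185.0, 298.0, 140.0], [747.0, 189.0, 297.0, 144.0]]
[[872.0, 40.0, 337.0, 112.0], [856.0, 40.0, 337.0, 116.0], [840.0, 40.0, 337.0, 120.0], [825.0, 40.0, 337.0, 124.0], [809.0, 40.0, 337.0, 128.0], [793.0, 40.0, 337.0, 132.0], [778.0, 40.0, 337.0, 136.0], [762.0, 41.0, 337.0, 140.0], [747.0, 41.0, 337.0, 144.0]]
```

Request:
drive_tool([
  [[0.95,-0.56,0.0,0],[0.95,-0.56,0.0,0],[0.95,-0.56,0.0,0],[0.95,-0.56,0.0,0],[0.95,-0.56,0.0,0],[0.95,-0.56,0.0,0],[0.95,-0.56,0.0,0],[0.95,-0.56,0.0,0],[0.95,-0.56,0.0,0],[0.95,-0.56,0.0,0]],
])

```text
time_s: 1.35
tcp_pos: [0.4806, -0.1915, 0.2919]
tool_rot: [-0.0, 0.984, 0.181, -0.0]
contact_force: [-0.1, 0.9, 0.2]
grip_width: 0.0911
gripper_force: 0.0
```

Request:
drive_tool([
  [[0.955,-0.565,0,0],[0.955,-0.565,0,0],[0.955,-0.565,0,0],[0.955,-0.565,0,0],[0.955,-0.565,0,0],[0,0,0.3,-1],[0,0,0.3,-1],[0,0,0.3,-1],[0,0,0.3,-1],[0,0,0.3,-1]],
], claw=-0.3, grip_force=30)

```text
time_s: 2.6
tcp_pos: [0.6181, -0.0192, 0.2313]
tool_rot: [-0.0, 0.861, 0.508, -0.0]
contact_force: [0.6, 0.3, 0.2]
grip_width: 0.0594
gripper_force: 0.0
```

Request:
drive_tool([
  [[0,0,0,-1],[0,0,0,-1],[0,0,0,-1],[0,0,0,-0.58],[0,0,0,0],[0,0,0,0],[0,0,0,0],[0,0,0,0],[0,0,0,0],[0,0,0,0]],
])

```text
time_s: 3.85
tcp_pos: [0.6183, -0.0193, 0.2323]
tool_rot: [0.0, 0.71, 0.704, -0.0]
contact_force: [-0.1, -0.7, 0.3]
grip_width: 0.0592
gripper_force: 0.0
```

Run:
```python
from h import *
s=status.read_state(); print(s["tcp_pos"].round(4),s["tool_rot"].round(4),s["q"].round(2)); M=rot(s["tool_rot"]);print("toolx",np.degrees(np.arctan2(M[1,0],M[0,0])).round(2),"tooly",np.degrees(np.arctan2(M[1,1],M[0,1])).round(2))
im=capture("side"); cv2.imwrite("pics/side1.png",cv2.resize(im[110:310,270:470,::-1],None,fx=3,fy=3)); cv2.imwrite("pics/s1full.png",im[:,:,::-1])
g=s["tcp_pos"]-[0,0,.078]; print("tip px",(proj("side",g)[0]-[270,110])*3)
```

```text
[ 0.6183 -0.0193  0.2323] [ 1.000e-04  7.103e-01  7.039e-01 -0.000e+00] [-0.05  0.43  1.55 -0.    1.16 -0.04]
toolx 89.48 tooly -0.52
tip px [288.66397218 303.11986158]
```

View pics/side1.png

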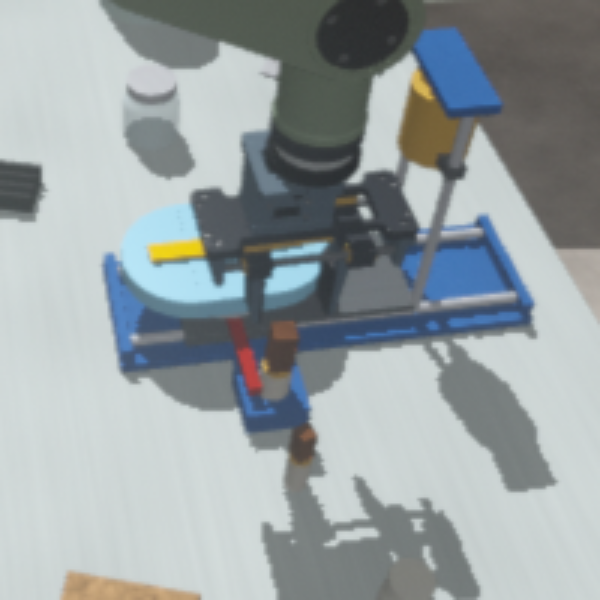

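The view shows the gripper straddling the handle in x: handle at crop (283,345), fingers at (258,290) and (335,280). The glass and nut are clear, so I descend and close.

Request:
drive_tool([
  [[0,0,0.5,0],[0,0,0.5,0],[0,0,0.5,0],[0,0,0.3,0],[0,0,0.2,0],[0,0,0,0],[0,0,0,0],[0,0,0,0],[0,0,0,0],[0,0,0,0]],
])

```text
time_s: 5.15
tcp_pos: [0.6184, -0.0193, 0.1524]
tool_rot: [0.0, 0.71, 0.704, 0.0]
contact_force: [-0.1, -0.5, -0.2]
grip_width: 0.0601
gripper_force: 0.0
```

Request:
drive_tool([
  [[0,0,0,0],[0,0,0,0],[0,0,0,0],[0,0,0,0],[0,0,0,0],[0,0,0,0],[0,0,0,0],[0,0,0,0],[0,0,0,0],[0,0,0,0]],
], claw=1, grip_force=30)

```text
time_s: 6.4
tcp_pos: [0.6176, -0.0194, 0.1521]
tool_rot: [-0.001, 0.71, 0.704, -0.001]
contact_force: [-5.2, -1.5, 1.9]
grip_width: 0.0238
gripper_force: 30.0
```

```bash
cat > track.py <<'E'
from h import *
import json,os,sys
O=np.array([.596,.118]); YAW=np.radians(-.5); FC=np.array([0.,0.])
ex=np.array([np.cos(YAW),np.sin(YAW)]); ey=np.array([-ex[1],ex[0]])
def r(th):  # felt-centre distance from axis along -x when contact on axis line
    c,s=abs(np.cos(th)),abs(np.sin(th))
    d=38*c+np.sqrt(86**2-(38*s)**2)
    return d if d*c>38 else 86/s
def look(im,th0):
    uv=np.argwhere(bar(im))[:,::-1]; X=cast("side",uv,.104)[:,:2]*1000
    e=np.linalg.svd(X-X.mean(0),full_matrices=False)[2][0]
    a=np.arctan2(e[1],e[0])-YAW
    th=a+np.pi*np.round((th0-a)/np.pi)
    rect=cv2.minAreaRect(X.astype(np.float32))
    return th,len(uv),np.array(rect[0]),rect[1]
def st():
    s=status.read_state(); d=s["tcp_pos"][:2]-O; f=s["contact_force"]
    return s["time_s"],np.array([d@ex,d@ey])*1000,s["tcp_pos"][2],np.array([f[:2]@ex,f[:2]@ey,f[2]])
E
python3 - <<'E'
from track import *
t,p,z,f=st();im=cv2.imread("pics/side0.png")[:,:,::-1].copy()
print(t,p,z,f,look(im,0)); im=capture("side"); print(look(im,0))
print([round(r(a),1) for a in np.arange(0,3.2,.2)])
E
```

```text
6.4 [  22.80264328 -137.1826436 ] 0.15206455473535238 [-5.19548049 -1.49594687  1.89678653] (np.float64(0.005869979037651074), 193, array([591.35229492, 111.62902832]), (20.557222366333008, 152.17015075683594))
(np.float64(0.03648138405586332), 100, array([546.92773438, 112.61747742]), (62.893497467041016, 20.562835693359375))
[np.float64(124.0), np.float64(122.9), np.float64(119.7), np.float64(114.6), np.float64(108.0), np.float64(100.4), np.float64(92.3), np.float64(87.3), np.float64(86.0), np.float64(88.3), np.float64(94.6), np.float64(102.7), np.float64(110.1), np.float64(116.3), np.float64(120.9), np.float64(123.5)]
```

Request:
drive_tool([
  [[0,-0.02,-0.35,0],[0,0,-0.45,0],[0,0,-0.45,0],[0,0,-0.35,0],[0,-1,0,0],[0,-1,0,0],[0,-1,0,0],[0.5,-0.95,0,0],[1,0,0,0],[1,0,0,0]],
], grip_force=50)

```text
time_s: 7.7
tcp_pos: [0.4609, 0.0832, 0.2175]
tool_rot: [0.001, 0.711, 0.704, 0.002]
contact_force: [-0.3, -0.1, -1.6]
grip_width: 0.0239
gripper_force: 50.0
```

Run:
```python
from track import *
im=capture("side"); t,p,z,f=st(); print(t,p.round(1),z,f.round(2),look(im,.4))
cv2.imwrite("pics/a.png",im[:,:,::-1])
```

```text
7.75 [-134.5  -32.1] 0.21749631689301097 [ 0.31  3.8  -1.45] (np.float64(0.3368379277105351), 185, array([590.6986084 , 111.36199951]), (151.9297637939453, 19.510404586791992))
```

Request:
drive_tool([
  [[0.8,0,0,0],[0,0.1,0,0],[0,0.1,0,0],[0,0.1,0,0],[0,0.1,0,0],[0,0.055,0,0],[0,0.055,0,0],[0,0.055,0,0],[0,0.055,0,0],[0,0.055,0,0]],
])

```text
time_s: 9.0
tcp_pos: [0.4878, 0.114, 0.2162]
tool_rot: [-0.0, 0.71, 0.704, -0.0]
contact_force: [-0.6, 0.5, -0.8]
grip_width: 0.0236
gripper_force: 50.0
```

Run:
```python
from track import *
im=capture("side"); t,p,z,f=st(); th,n,c,sz=look(im,.85);print(t,p.round(1),z,f.round(2),th,n,c,sz,r(th))
cv2.imwrite("pics/b.png",cv2.resize(im[130:260,270:420,::-1],None,fx=4,fy=4))
```

```text
9.05 [-107.8   -5. ] 0.2162290039490776 [ 1.53  0.29 -0.96] 0.78766962745101 170 [592.98071289 110.9668808 ] (151.5581817626953, 19.7767333984375) 108.4834299711055
```

View pics/b.png

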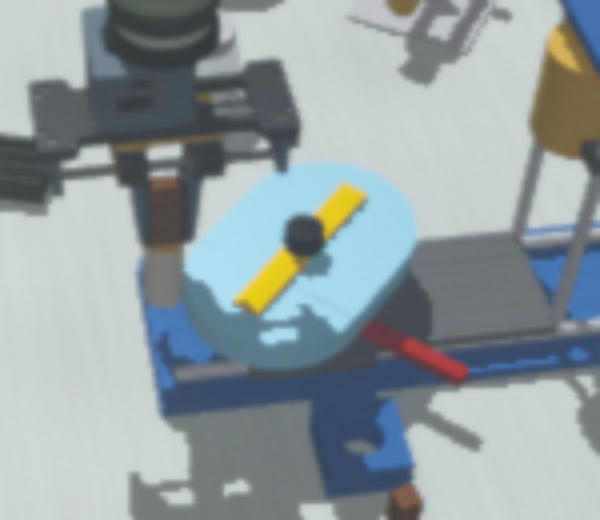

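The picture shows the felt at crop (163,275) just about touching the rim at (185,285). Table angle is 0.79 rad at about 0.35 rad/s, and the fingers are clear of the glass. Now I ramp up the depth.

Request:
drive_tool([
  [[0.05,0.065,0,0],[0.05,0.07,0,0],[0,0.07,0,0],[0,0.07,0,0],[0,0.07,0,0],[0,0.07,0,0],[0,0.07,0,0],[0,0.07,0,0],[0,0.07,0,0],[0,0.07,0,0]],
])

```text
time_s: 10.3
tcp_pos: [0.5155, 0.1176, 0.2161]
tool_rot: [-0.0, 0.71, 0.704, -0.0]
contact_force: [-1.9, -0.4, -0.6]
grip_width: 0.0236
gripper_force: 50.0
```

```bash
cat > go.py <<'E'
from track import *
# usage: go.py th_guess omega x_corr target_depth_end
g,w,k,tgt=map(float,sys.argv[1:5])
im=capture("side"); t,p,z,f=st(); th,n,c,sz=look(im,g)
L=json.load(open("log.json")) if os.path.exists("log.json") else [[7.70,.337],[9.0,.788]]
t0=t-.05; L.append([t0,th]); json.dump(L,open("log.json","w"))
print("t",t,"p",p.round(1),"z",round(z,4),"f",f.round(2),"th",round(th,3),"n",n,"w",[round((b[1]-a[1])/(b[0]-a[0]),3) for a,b in zip(L,L[1:])][-3:],"ctr",c.round(1),"sz",np.round(sz,1))
print("depth geom",round(p[0]+k+r(th),1),"force depth",round(-f[0]/.15,1))
d0=p[0]+k+r(th+w*.05)
T=np.arange(1,11)*.125; X=np.array([-r(th+w*(.05+a)) for a in T])+d0+(tgt-d0)*np.clip(T/1.25,0,1)
print("units",np.round(np.diff(np.r_[p[0]+k,X])/40,3),"end th",round(th+w*1.3,2))
E
python3 go.py 1.24 .345 0 20
```

```text
t 10.35 p [-79.9  -1. ] z 0.2162 f [ 0.36 -0.27 -1.55] th 1.247 n 144 w [0.347, np.float64(0.353)] ctr [601.8 111.5] sz [153.1  19.1]
depth geom 10.9 force depth -2.4
units [0.052 0.048 0.043 0.039 0.035 0.031 0.027 0.023 0.019 0.014] end th 1.7
```

Request:
drive_tool([
  [[0.01,0.03,0,0],[0,0.05,0,0],[0,0.05,0,0],[0,0.05,0,0],[0,0.045,0,0],[0,0.035,0,0],[0,0.03,0,0],[0,0.02,0,0],[0,0.01,0,0],[0,0.0,0,0]],
])

```text
time_s: 11.6
tcp_pos: [0.5283, 0.1179, 0.2162]
tool_rot: [0.0, 0.71, 0.704, -0.0]
contact_force: [-2.2, -1.2, -0.3]
grip_width: 0.0234
gripper_force: 50.0
```

```bash
cat > plan.py <<'E'
from track import *
# plan.py th M mu k target blend [cam] : model rows for the next call; th<0 -> last prediction
th,M,mu,k,tgt,blend=map(float,sys.argv[1:7])
cam=len(sys.argv)>7
L=json.load(open("pred.json")) if os.path.exists("pred.json") else []
if th<0: th=L[-1][1]
if cam:
    im=capture("side"); g=th; th,n,c,sz=look(im,g); print("cam th",round(th,3),"predicted",round(g,3),"n",n,"ctr",c.round(1))
t,p,z,f=st()
rp=lambda a:(r(a+1e-3)-r(a-1e-3))/2e-3
step=lambda a,F,dt:a+dt*(M-F*rp(a)/1e3-mu*F*(r(a)-16)/1e3)/1.4
if cam: th=step(th,3.2,.05)
d0=p[0]+k+r(th)
print("t",round(t,3),"p",p.round(1),"f",f.round(2),"th",round(th,3),"depth geom",round(d0,1),"force",round(-f[0]/.15,1))
X=[];a=th
for i in range(1,11):
    for _ in range(5): a=step(a,3.2,.025)
    X.append(-r(a)-k+tgt+(d0-tgt)*max(0,1-i*.125/blend))
print("units",np.round(np.diff(np.r_[p[0],X])/40,3),"end th",round(a,3))
L.append([t+1.25,a]); json.dump(L,open("pred.json","w"))
E
python3 plan.py 1.72 .485 .2 0 21 1.25 cam
```

```text
cam th 1.637 predicted 1.72 n 121 ctr [610.1 113.8]
t 11.65 p [-67.8  -0.8] f [-2.22 -1.74 -1.31] th 1.652 depth geom 18.5 force 14.8
units [-0.002 -0.004 -0.007 -0.009 -0.012 -0.014 -0.016 -0.017 -0.019 -0.021] end th 1.977
```

Request:
drive_tool([
  [[0,0.002,0,0],[0,0,0,0],[0,-0.003,0,0],[0,-0.005,0,0],[0,-0.008,0,0],[0,-0.01,0,0],[0,-0.012,0,0],[0,-0.013,0,0],[0,-0.015,0,0],[0,-0.017,0,0]],
])

```text
time_s: 12.9
tcp_pos: [0.525, 0.1179, 0.2162]
tool_rot: [0.0, 0.71, 0.704, -0.0]
contact_force: [-3.8, -4.3, -1.1]
grip_width: 0.0237
gripper_force: 50.0
```

```bash
python3 plan.py -1 .485 .2 -1.5 21 2.5
```

```text
t 12.9 p [-71.   -0.7] f [-3.73 -4.29 -1.14] th 1.977 depth geom 21.2 force 24.9
units [-0.028 -0.028 -0.028 -0.028 -0.028 -0.027 -0.027 -0.027 -0.027 -0.027] end th 2.247
```

Request:
drive_tool([
  [[0,-0.021,0,0],[0,-0.025,0,0],[0,-0.029,0,0],[0,-0.032,0,0],[0,-0.035,0,0],[0,-0.036,0,0],[0,-0.036,0,0],[0,-0.035,0,0],[0,-0.034,0,0],[0,-0.033,0,0]],
])

```text
time_s: 14.15
tcp_pos: [0.5125, 0.1182, 0.2163]
tool_rot: [0.0, 0.71, 0.704, 0.0]
contact_force: [-2.6, -3.5, -0.6]
grip_width: 0.0236
gripper_force: 50.0
```

```bash
python3 plan.py -1 .485 .2 0 20 2.5
```

```text
t 14.15 p [-83.5  -0.6] f [-2.57 -3.5  -0.64] th 2.247 depth geom 21.0 force 17.1
units [-0.027 -0.027 -0.027 -0.026 -0.026 -0.025 -0.025 -0.024 -0.024 -0.023] end th 2.528
```

```bash
python3 - <<'E'
from track import *
t,p,z,f=st();print(f.round(2)); im=capture("side"); th,n,c,sz=look(im,2.2); print("th",th,n,c,sz); t,p,z,f=st(); print(t,p.round(1),f.round(2))
m=nut(im); 
for b in blobs(m[160:240],8): print((b+[0,160]).mean(0).round(1) if 0 else b.mean(0).round(1),len(b))
cv2.imwrite("pics/c.png",im[:,:,::-1]); o=status.read_state(); print(o["moment"].round(3))
E
python3 plan.py 2.2 .485 .2 0 19 2.5
```

```text
[-2.57 -3.5  -0.64]
th 2.133711582061408 172 [608.9609375  110.26416016] (20.182331085205078, 153.41177368164062)
14.2 [-83.8  -0.6] [-2.94 -2.99 -1.82]
[-0.784  0.666  0.013]
t 14.2 p [-83.8  -0.6] f [-2.94 -2.99 -1.82] th 2.2 depth geom 18.9 force 19.6
units [-0.026 -0.026 -0.026 -0.025 -0.025 -0.025 -0.024 -0.024 -0.023 -0.023] end th 2.478
```

```bash
python3 - <<'E'
s=open("plan.py").read()
a=s.index("step="); b=s.index("if cam: th=step")
s=s[:a]+'''def step(a,F,dt):
    tb=rp(a)/r(a); al=np.arctan(tb)+np.arctan(mu); N=F/np.cos(al)*np.cos(np.arctan(mu))
    return a+dt*(M-(F*np.tan(al)*r(a)-mu*N*16)/1e3)/1.4
'''+s[b:]
s=s.replace("tgt+(d0-tgt)*max","tg(a)+(d0-tg(th))*max").replace("X=[];a=th","tg=lambda a:tgt-2*rp(a)/r(a)/.44\nX=[];a=th").replace("step(a,3.2,.025)","step(a,tg(a)*.15,.025)")
open("plan.py","w").write(s)
E
python3 plan.py 2.143 .51 .42 1 19.5 1.25
```

```text
t 14.2 p [-83.8  -0.6] f [-2.94 -2.99 -1.82] th 2.143 depth geom 17.6 force 19.6
units [-0.023 -0.023 -0.023 -0.023 -0.022 -0.022 -0.022 -0.021 -0.021 -0.021] end th 2.387
```

Request:
drive_tool([
  [[0,-0.023,0,0],[0,-0.023,0,0],[0,-0.023,0,0],[0,-0.022,0,0],[0,-0.022,0,0],[0,-0.022,0,0],[0,-0.022,0,0],[0,-0.022,0,0],[0,-0.021,0,0],[0,-0.021,0,0]],
])

```text
time_s: 15.45
tcp_pos: [0.5036, 0.1182, 0.2162]
tool_rot: [0.0, 0.71, 0.704, 0.0]
contact_force: [-3.1, -2.2, -0.3]
grip_width: 0.0233
gripper_force: 50.0
```

```bash
python3 plan.py -1 .51 .42 1 19.5 2.5; python3 -c "
from h import *;print(status.read_state()['moment'].round(3))"
```

```text
t 15.45 p [-92.4  -0.6] f [-3.06 -2.19 -0.25] th 2.387 depth geom 18.3 force 20.4
units [-0.021 -0.02  -0.02  -0.019 -0.019 -0.019 -0.018 -0.018 -0.017 -0.016] end th 2.646
[-0.525  0.602 -0.018]
```

Request:
drive_tool([
  [[0,-0.021,0,0],[0,-0.021,0,0],[0,-0.021,0,0],[0,-0.02,0,0],[0,-0.02,0,0],[0,-0.019,0,0],[0,-0.019,0,0],[0,-0.018,0,0],[0,-0.018,0,0],[0,-0.017,0,0]],
])

```text
time_s: 16.7
tcp_pos: [0.4958, 0.1183, 0.2162]
tool_rot: [0.0, 0.71, 0.704, -0.0]
contact_force: [-2.3, -2.1, -1.9]
grip_width: 0.0237
gripper_force: 50.0
```

```bash
python3 plan.py -1 .51 .42 1 19.5 2.5; python3 -c "
from h import *;print(status.read_state()['moment'].round(3))"
```

```text
t 16.7 p [-100.2   -0.6] f [-2.23 -2.14 -1.93] th 2.646 depth geom 18.3 force 14.9
units [-0.015 -0.015 -0.014 -0.013 -0.012 -0.011 -0.01  -0.01  -0.009 -0.007] end th 2.933
[-0.423  0.603 -0.038]
```

Request:
drive_tool([
  [[0,-0.015,0,0],[0,-0.014,0,0],[0,-0.014,0,0],[0,-0.013,0,0],[0,-0.012,0,0],[0,-0.011,0,0],[0,-0.01,0,0],[0,-0.009,0,0],[0,-0.008,0,0],[0,-0.007,0,0]],
])

```text
time_s: 17.95
tcp_pos: [0.4913, 0.1183, 0.2162]
tool_rot: [0.0, 0.71, 0.704, -0.0]
contact_force: [-2.6, -1.7, -1.6]
grip_width: 0.0236
gripper_force: 50.0
```

```bash
python3 -c "
from h import *;print(status.read_state()['moment'].round(3))"; python3 plan.py -1 .51 .42 1 19.5 2.5 cam; python3 -c "
from h import *;print(status.read_state()['moment'].round(3))"
```

```text
[-0.37   0.618 -0.07 ]
cam th 2.891 predicted 2.933 n 192 ctr [608.9 111.1]
t 18.0 p [-104.7   -0.6] f [-2.35 -2.04 -0.77] th 2.902 depth geom 18.7 force 15.7
units [-0.007 -0.006 -0.005 -0.004 -0.002 -0.001  0.     0.002  0.004  0.005] end th 3.226
[-0.39   0.627  0.012]
```

```bash
python3 plan.py 2.902 .51 .42 0 20.5 2.5
```

```text
t 18.0 p [-104.7   -0.6] f [-2.35 -2.04 -0.77] th 2.902 depth geom 17.7 force 15.7
units [-0.005 -0.004 -0.002 -0.001  0.     0.001  0.003  0.004  0.006  0.007] end th 3.219
```

Request:
drive_tool([
  [[0,-0.005,0,0],[0,-0.004,0,0],[0,-0.002,0,0],[0,-0.001,0,0],[0,0,0,0],[0,0.001,0,0],[0,0.003,0,0],[0,0.004,0,0],[0,0.006,0,0],[0,0.007,0,0]],
])

```text
time_s: 19.25
tcp_pos: [0.4917, 0.1183, 0.2162]
tool_rot: [0.0, 0.71, 0.704, -0.0]
contact_force: [-3.2, -0.6, -1.5]
grip_width: 0.0239
gripper_force: 50.0
```

```bash
sed -i 's/^print("t",/print("mom",(status.read_state()["moment"]).round(3),"F from moment",round(status.read_state()["moment"][1]\/.23,2)); print("t",/' plan.py; python3 plan.py -1 .51 .42 0 20.5 2.5
```

```text
mom [-0.228  0.649 -0.022] F from moment 2.82
t 19.25 p [-104.3   -0.6] f [-3.15 -0.65 -1.48] th 3.219 depth geom 19.5 force 21.0
units [0.008 0.009 0.011 0.013 0.015 0.017 0.019 0.021 0.023 0.026] end th 3.591
```

Request:
drive_tool([
  [[0,0.008,0,0],[0,0.009,0,0],[0,0.011,0,0],[0,0.013,0,0],[0,0.015,0,0],[0,0.017,0,0],[0,0.019,0,0],[0,0.021,0,0],[0,0.023,0,0],[0,0.025,0,0]],
])

```text
time_s: 20.5
tcp_pos: [0.4982, 0.1183, 0.2162]
tool_rot: [-0.0, 0.71, 0.704, -0.0]
contact_force: [-3.4, -0.7, -0.4]
grip_width: 0.0241
gripper_force: 50.0
```

```bash
python3 plan.py -1 .51 .42 0 20.5 2.5
```

```text
mom [-0.139  0.671 -0.026] F from moment 2.92
t 20.5 p [-97.8  -0.6] f [-3.42 -0.73 -0.37] th 3.591 depth geom 20.8 force 22.8
units [0.027 0.029 0.031 0.034 0.036 0.038 0.04  0.042 0.044 0.045] end th 4.023
```

Request:
drive_tool([
  [[0,0.027,0,0],[0,0.029,0,0],[0,0.031,0,0],[0,0.033,0,0],[0,0.035,0,0],[0,0.037,0,0],[0,0.038,0,0],[0,0.04,0,0],[0,0.041,0,0],[0,0.042,0,0]],
])

```text
time_s: 21.75
tcp_pos: [0.5124, 0.1181, 0.2162]
tool_rot: [0.0, 0.71, 0.704, -0.0]
contact_force: [-2.8, -0.3, -2.2]
grip_width: 0.0236
gripper_force: 50.0
```

```bash
python3 plan.py -1 .51 .42 0 20.5 2.5
```

```text
mom [-0.008  0.746  0.009] F from moment 3.24
t 21.75 p [-83.6  -0.6] f [-2.79 -0.29 -2.18] th 4.023 depth geom 21.4 force 18.6
units [0.047 0.048 0.049 0.05  0.051 0.05  0.039 0.032 0.026 0.02 ] end th 4.486
```

Request:
drive_tool([
  [[0,0.044,0,0],[0,0.046,0,0],[0,0.047,0,0],[0,0.047,0,0],[0,0.046,0,0],[0,0.043,0,0],[0,0.038,0,0],[0,0.032,0,0],[0,0.026,0,0],[0,0.02,0,0]],
])

```text
time_s: 23.0
tcp_pos: [0.5279, 0.1179, 0.2162]
tool_rot: [0.0, 0.71, 0.704, -0.0]
contact_force: [-3.2, -0.4, -1.1]
grip_width: 0.0236
gripper_force: 50.0
```

```bash
python3 plan.py -1 .51 .42 0 20 2.5
```

```text
mom [-0.089  0.657 -0.032] F from moment 2.86
t 23.0 p [-68.1  -0.7] f [-3.18 -0.41 -1.06] th 4.486 depth geom 20.2 force 21.2
units [ 0.016  0.011  0.007  0.004  0.    -0.003 -0.006 -0.008 -0.011 -0.013] end th 4.869
```

Request:
drive_tool([
  [[0,0.016,0,0],[0,0.012,0,0],[0,0.008,0,0],[0,0.004,0,0],[0,0.0,0,0],[0,-0.003,0,0],[0,-0.006,0,0],[0,-0.008,0,0],[0,-0.01,0,0],[0,-0.012,0,0]],
])

```text
time_s: 24.25
tcp_pos: [0.5279, 0.1179, 0.2162]
tool_rot: [0.0, 0.71, 0.704, -0.0]
contact_force: [-2.0, -2.1, -1.1]
grip_width: 0.024
gripper_force: 50.0
```

```bash
python3 plan.py -1 .51 .42 0 20 2.5
```

```text
mom [-0.399  0.616 -0.047] F from moment 2.68
t 24.25 p [-68.1  -0.7] f [-2.01 -2.07 -1.09] th 4.869 depth geom 18.9 force 13.4
units [-0.016 -0.018 -0.02  -0.022 -0.023 -0.024 -0.026 -0.027 -0.027 -0.024] end th 5.153
```

Request:
drive_tool([
  [[0,-0.013,0,0],[0,-0.015,0,0],[0,-0.017,0,0],[0,-0.019,0,0],[0,-0.021,0,0],[0,-0.022,0,0],[0,-0.024,0,0],[0,-0.025,0,0],[0,-0.026,0,0],[0,-0.025,0,0]],
])

```text
time_s: 25.5
tcp_pos: [0.5195, 0.1179, 0.2162]
tool_rot: [0.0, 0.71, 0.704, -0.0]
contact_force: [-2.3, -2.2, -1.8]
grip_width: 0.0235
gripper_force: 50.0
```

```bash
python3 plan.py -1 .51 .42 0 20 2.5
```

```text
mom [-0.672  0.6    0.018] F from moment 2.61
t 25.5 p [-76.5  -0.7] f [-2.25 -2.25 -1.79] th 5.153 depth geom 18.5 force 15.0
units [-0.024 -0.024 -0.024 -0.024 -0.024 -0.024 -0.023 -0.023 -0.023 -0.023] end th 5.389
```

Request:
drive_tool([
  [[0,-0.023,0,0],[0,-0.023,0,0],[0,-0.023,0,0],[0,-0.023,0,0],[0,-0.023,0,0],[0,-0.023,0,0],[0,-0.023,0,0],[0,-0.023,0,0],[0,-0.023,0,0],[0,-0.023,0,0]],
])

```text
time_s: 26.75
tcp_pos: [0.5103, 0.1181, 0.2162]
tool_rot: [0.0, 0.71, 0.704, -0.0]
contact_force: [-2.5, -2.8, -0.8]
grip_width: 0.024
gripper_force: 50.0
```

```bash
python3 plan.py -1 .51 .42 0 20 2.5
```

```text
mom [-0.629  0.547  0.015] F from moment 2.38
t 26.75 p [-85.7  -0.6] f [-2.44 -2.78 -0.81] th 5.389 depth geom 18.8 force 16.3
units [-0.022 -0.022 -0.022 -0.022 -0.021 -0.021 -0.021 -0.02  -0.02  -0.019] end th 5.631
```

Request:
drive_tool([
  [[0,-0.05,0,0],[0,-0.07,0,0],[0,-0.09,0,0],[0,-0.11,0,0],[0,-0.12,0,0],[0,-0.12,0,0],[0,-0.12,0,0],[0,-0.15,0,0],[0,-0.15,0,0],[0,-0.15,0,0]],
])

```text
time_s: 28.0
tcp_pos: [0.4648, 0.1186, 0.2162]
tool_rot: [0.0, 0.71, 0.704, 0.0]
contact_force: [0.0, 0.4, -1.4]
grip_width: 0.0237
gripper_force: 50.0
```

Run:
```python
from track import *
t,p,z,f=st(); print(t,p.round(1),z,f.round(2),status.read_state()["tcp_pos"])
im=cv2.imread("pics/s1full.png")[:,:,::-1].copy()
for n,im in(("side",cv2.imread("pics/side0.png")[:,:,::-1].copy()),("top",cv2.imread("pics/top0.png")[:,:,::-1].copy())):
    H=hsv(im);h,s,v=H[...,0],H[...,1],H[...,2]; m=(h>5)&(h<22)&(s>60)&(v>90)
    X0=proj(n,[.427,-.245,.006])[0]
    for b in blobs(m,200):
        if np.linalg.norm(b.mean(0)-X0)<25:
            X=cast(n,b,.006)[:,:2]*1000; rr=cv2.minAreaRect(X.astype(np.float32)); print(n,b.mean(0),np.round(rr[0],1),np.round(rr[1],1))
```

```text
28.0 [-131.2   -0.6] 0.21624434746239118 [ 0.03  0.39 -1.35] [0.46480342 0.11855818 0.21624435]
side [309.76136364 327.0625    ] [ 426.3 -244.8] [119.1 117.4]
top [416.38333333 229.975     ] [ 428.4 -242.2] [118.6 118.9]
```

Request:
drive_tool([
  [[-0.6,-0.1,0,0],[-1,-0.1,0,0],[-1,-0.1,0,0],[-1,-0.1,0,0],[-1,-0.1,0,0],[-1,-0.1,0,0],[-1,-0.1,0,0],[-1,-0.1,0,0],[-0.9,-0.1,0,0],[-0.5,-0.05,0,0]],
])

```text
time_s: 29.25
tcp_pos: [0.4236, -0.2427, 0.2163]
tool_rot: [0.0, 0.711, 0.703, -0.0]
contact_force: [0.8, 0.8, -0.6]
grip_width: 0.024
gripper_force: 50.0
```

Request:
drive_tool([
  [[-0.05,0,0,0],[0,0,0.3,0],[0,0,0.3,0],[0,0,0.3,0],[0,0,0.2,0],[0,0,0.1,0],[0,0,0.05,0],[0,0,0.05,0],[0,0,0,0],[0,0,0,0]],
])

```text
time_s: 30.5
tcp_pos: [0.424, -0.2432, 0.1645]
tool_rot: [0.0, 0.71, 0.704, 0.0]
contact_force: [0.1, -0.1, -1.0]
grip_width: 0.024
gripper_force: 50.0
```

Run:
```python
from track import *
s=status.read_state();print(s["tcp_pos"].round(4),s["contact_force"].round(2),s["time_s"])
im=capture("side"); u,v=proj("side",s["tcp_pos"]-[0,0,.14])[0].astype(int)
cv2.imwrite("pics/d.png",cv2.resize(im[v-75:min(400,v+75),u-100:u+100,::-1],None,fx=4,fy=4)[:600])
```

```text
[ 0.424  -0.2432  0.1645] [ 0.05 -0.06 -1.02] 30.5
```

View pics/d.png

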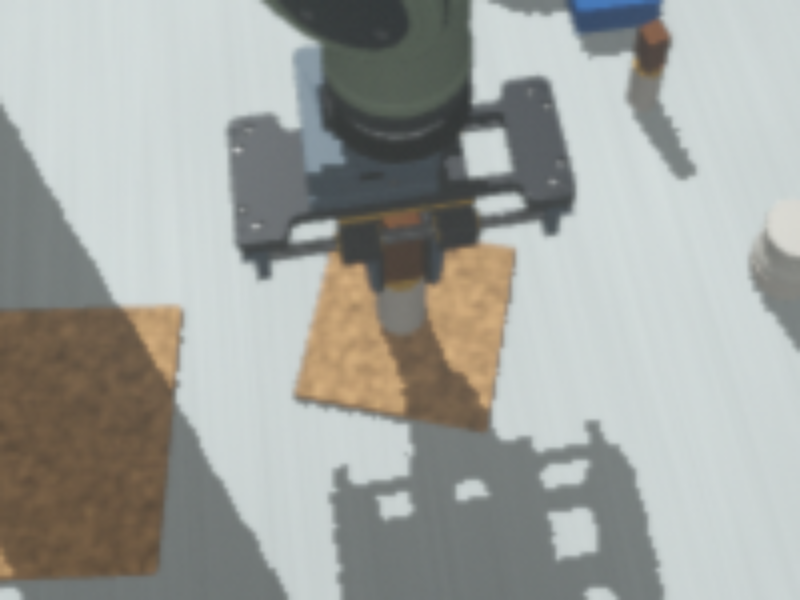

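The stick hangs over the middle of the 120 mm pad: foot at crop (403,328), pad centre about (405,335). I lower it the last millimetres slowly.

Request:
drive_tool([
  [[0,0.05,0.03,0],[0,0.03,0.03,0],[0,0,0.03,0],[0,0,0.025,0],[0,0,0.02,0],[0,0,0.015,0],[0,0,0.01,0],[0,0,0,0],[0,0,0,0],[0,0,0,0]],
])

```text
time_s: 31.8
tcp_pos: [0.4271, -0.2432, 0.158]
tool_rot: [0.0, 0.71, 0.704, -0.0]
contact_force: [-0.9, 0.6, 1.2]
grip_width: 0.0238
gripper_force: 50.0
```

Request:
drive_tool([
  [[0,0,0,0],[0,0,0,0],[0,0,0,0],[0,0,0,0],[0,0,0,0],[0,0,0,0],[0,0,0,0],[0,0,0,0],[0,0,0,0],[0,0,0,0]],
], claw=-0.3, grip_force=5)

```text
time_s: 33.05
tcp_pos: [0.4271, -0.2431, 0.1578]
tool_rot: [0.0, 0.71, 0.704, -0.0]
contact_force: [-0.2, 0.2, -0.4]
grip_width: 0.0591
gripper_force: 0.0
```

Request:
drive_tool([
  [[0,0,-0.2,0],[0,0,-0.4,0],[0,0,-0.5,0],[0,0,-0.5,0],[0,0,-0.5,0],[0,0,-0.5,0],[0,0,-0.5,0],[0,0,-0.3,0],[0,0,0,0],[0,0,0,0]],
])

```text
time_s: 34.3
tcp_pos: [0.4268, -0.2429, 0.2932]
tool_rot: [-0.001, 0.71, 0.704, -0.0]
contact_force: [-0.5, -0.2, -0.6]
grip_width: 0.0591
gripper_force: 0.0
```

Run:
```python
from track import *
s=status.read_state();print(s["tcp_pos"].round(4),s["contact_force"].round(2),s["time_s"],s["grip_width"])
im=capture("side"); th=look(im,6.8); print(th)
cv2.imwrite("pics/e.png",im[:,:,::-1])
```

```text
[ 0.4268 -0.2429  0.2932] [-0.46 -0.17 -0.65] 34.3 0.05906950093508381
(np.float64(7.884260981910241), 152, array([591.02722168, 111.30374146]), (19.025474548339844, 155.05880737304688))
```

View pics/e.png

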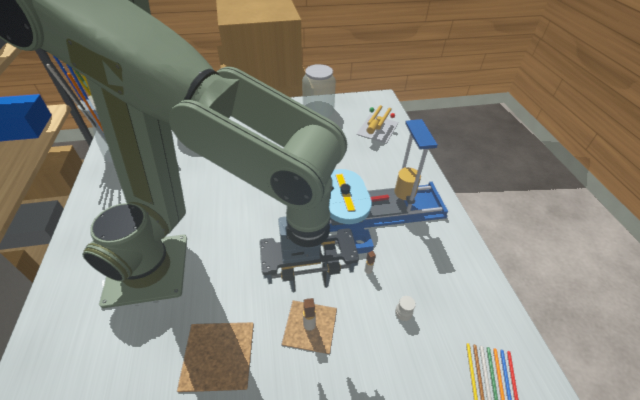

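The stick stands upright in the middle of the pad at (310,318), the gripper is clear above it, and the jar and pot stand where they were. I hand the job in.

```bash
python3 -c "
from cell import sign_off; print(sign_off())"
```

```text
the job is handed in; nothing more can be done
None
```

I handed the job in at about 34 s. I lifted the stick out and held the felt on the turning rim with estimated forces of about 2.5–4.2 N from 14.2 to 26.75 s (12.5 s), read only about every 1.25 s. One earlier reading, at 12.9 s, was about 5.7 N. The stick now stands released in the middle of the cork pad, and I touched neither the jar, the pot nor the marver.

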